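# Close the clean-out gate and hang up the scrapers on a jar line

## Robot

A 6-joint arm with a two-finger parallel gripper is mounted at the origin on the work surface. World frame = base frame: x ahead of the robot, y to its left, z up, the work surface at z = 0. Lengths are in m, angles in degrees, forces in N, time in s.
With the tool pointing down it reaches from about 0.35 to 0.875 m from the base axis. Payload 4.2 kg.
Tool frame: the origin (TCP) lies on the centre line of the jaws, within the pads' length; the fingertips stand r.tip_extent ahead of it and the grasp point (between the pads) lies 11 mm behind it (r.tip_extent is the distance from the TCP to the fingertips, in m); z points along the fingers, y is the line along which they close (so a half turn about z gives the same grasp; the last joint's range is limited). The gripper opens to 87 mm and grips with 3 to 60 N. Pads are 19 mm wide; open, the fingers measure 117 mm over their backs; the gripper's body (75 mm by 190 mm) begins 51 mm behind the grasp point.
Start: joints at [79.676, 22.042, 0.453, 0, -68.411, -14.817], TCP at [0.265, 0.566, 0.231] pointing down, gripper open.
Joint ranges: [-179.83, 179.83], [-69.29, 118.12], [-61.27, 80.66], [-181.25, 117.63], [-171.15, -9.14], [-177.46, 177.46]. Speed limits (degrees/s): [159.86, 159.86, 180, 180, 180, 180].

## Interface

Orientations are given as a 3x3 rotation matrix whose columns are the frame's x, y, z axes.
In Python, from station import r gives the robot as it stands.
- The arm moves only by the shell command python3 -m jog 'ROWS'. ROWS is text: rows parted by semicolons, each of 5 numbers parted by spaces: the opening, from 0 (shut) to 1 (fully open), then the shift along the world's x, y, z in mm, then the turn about the world's z in degrees. In form: hand dx dy dz roll; .... A call has 1 to 5 rows; each row shifts and turns the commanded pose from where the row before left it; what a row does not reach is not made up. A row lasts 1/8 s, in which the tool goes at most 62.5 mm and 10.7 degrees, less where a joint would pass 70% of its speed; a pose out of reach is approached as far as the arm can. A call is refused whole if a number of a shift passes 62.5 or a number of a turn 10.7, either way. A call with a gripper value outside its range is refused whole. The fingers move at their own pace and stop on an object; the grip force is fixed at half the most. Time passes only in rows, so rows that do not move let the fingers close. It gives the time, the measured TCP pose, the force, the opening and the grip force at its end, in the units of the state.
- r.sense(): the state, without advancing time (a new reading comes with each control period).
- r.capture(name): name is "scene" or "side" or "wrist"; returns a dict with "pixels" (400x640x3 uint8, red, green, blue), "fovy" (degrees; the focal length in pixels is half the picture's height over the tangent of half this angle, whatever the lens; pixels are square), "cx", "cy" (the principal point, pixels), "origin" and "orientation" of the camera in the world; the wrist camera has in their place "T_tool_cam" (4x4, takes a point from camera to tool coordinates, whose origin is the TCP and whose axes are the flange's). Camera axes: x right, y down, z forward; pixel columns grow to the right and rows downward; lengths in m; the calibration is good to about 2 mm. A picture is of the moment at which its call begins: read the wrist's pose just before it. There is no depth.
- r.finish_job(): hands the job in; it is judged then, once.
The state is a dict: "time_s": time; "joints": joint angles; "joint_velocities": joint speeds; "effort": joint torques, N m; "tcp_pos": TCP position; "ee_rot": TCP orientation; "wrist_force": force on the tool from outside, world axes, zero at the start; "moment": the same for the moment, N m; "gripper_width": opening from 0.0 (shut) to 1.0 (fully open); "gripper_force": force on a finger pad.
Only numpy, scipy, OpenCV 4.12 (cv2) and the standard library are available. Lean on these libraries where they do the work, as an engineer would, in place of code of your own. Each camera call takes 0.05 s, during which the arm holds its last target. There are 200 camera calls.

## Task

Cleaning of the jar line is over: slide the steel gate plate fully home into the slot of its housing, then secure it by pressing the black latch knob right down and turning it clockwise as far as it goes. Hang every scraper lying about by its eye on the peg of its own colour, and leave the filled jars where they stand.

Things in the scene. Friction and masses are not known exactly. Their poses are not given: they have to be found in the camera images.
- housing: Fixed low sleeve, steel with blue roof. Origin: on the table at the middle of the slot mouth; x into the slot, z up. Slot 93 mm wide (y), open from the table up to 12 mm, 85 mm deep to its end stop. Outside 95 long, 117 wide, 17 mm high (block on roof to 37). Lead-in wings, 7 mm high, flare 19 mm out in front of the mouth. The latch stands at x -25, y -80 mm.
- gate: Loose dark steel plate, 150 (x) x 90 (y) x 8 mm, 0.35 kg, with an upright orange grip rib on top: 40 long (x), 16 thick (y), 8 to 39 mm above the underside, centred at x -50 mm. Origin: centre of the underside; the edge at +x (75 mm) goes into the slot. Fully home, the origin lies 10 mm inside the mouth and 65 mm of plate, with the rib, stay outside.
- latch_press (a joint): How far the black latch knob is pressed down: 0 standing proud, 0.008 m fully down. Slides stiffly (about 4 N) and stays where it is left.
- latch_turn (a joint): Turn of the knob, clockwise from above, 0 to 3.14 rad (stop); 0.05 N m friction, stays as left. Its yellow tongue (18 mm wide, reaching 61 mm from the axis) points to housing -y, away from the slot, at 0, and to +y over the home gate's edge at 3.14, by way of -x. Its underside is 18 mm above the table proud, 10 mm pressed (2 mm over the plate).
- knob_grip (a point): On the knob's axis, 12 mm below the top of its finger bar; goes down with it (58 mm above the table proud, 50 mm pressed). The bar is 42 long, 12 thick, 28 mm tall, on a black disc 40 mm wide and 18 mm high. The point's x axis runs along the bar (along housing x at latch_turn 0) and turns with it.
- peg_red: Fixed red peg, 10 mm thick, 65 mm long, on a red block (50 wide, 16 deep, 28 below to 12 mm above the root). Origin: the root at the block's front, 200 mm above the table; x back into the block, z up. It leans 0.7 rad from vertical towards -x. Five pegs 75 mm apart, colours in any order, on a steel rack 420 wide, 212 mm high. A hung eye's centre rests about 10 mm from the root.
- scraper_red: Loose flat red plastic scraper, 163 mm long, 70 g (may be absent). Origin: underside, below its balance point in the handle; x to the eye end, z up as it lies. Handle 20 wide, 12 mm thick, x -30 to 55 mm; blade 46 wide, 6 mm thick, x -75 to -30; eye ring at x 70: hole 22, outside 36 mm diameter, 10 mm thick.
- scraper_red_eye (a point): Centre of the hole in the red scraper's eye, 5 mm above the scraper's underside.
- peg_yellow: Fixed yellow peg, 10 mm thick, 65 mm long, on a yellow block (50 wide, 16 deep, 28 below to 12 mm above the root). Origin: the root at the block's front, 200 mm above the table; x back into the block, z up. It leans 0.7 rad from vertical towards -x. Five pegs 75 mm apart, colours in any order, on a steel rack 420 wide, 212 mm high. A hung eye's centre rests about 10 mm from the root.
- scraper_yellow: Loose flat yellow plastic scraper, 163 mm long, 70 g (may be absent). Origin: underside, below its balance point in the handle; x to the eye end, z up as it lies. Handle 20 wide, 12 mm thick, x -30 to 55 mm; blade 46 wide, 6 mm thick, x -75 to -30; eye ring at x 70: hole 22, outside 36 mm diameter, 10 mm thick.
- scraper_yellow_eye (a point): Centre of the hole in the yellow scraper's eye, 5 mm above the scraper's underside.
- peg_green: Fixed green peg, 10 mm thick, 65 mm long, on a green block (50 wide, 16 deep, 28 below to 12 mm above the root). Origin: the root at the block's front, 200 mm above the table; x back into the block, z up. It leans 0.7 rad from vertical towards -x. Five pegs 75 mm apart, colours in any order, on a steel rack 420 wide, 212 mm high. A hung eye's centre rests about 10 mm from the root.
- scraper_green: Loose flat green plastic scraper, 163 mm long, 70 g (may be absent). Origin: underside, below its balance point in the handle; x to the eye end, z up as it lies. Handle 20 wide, 12 mm thick, x -30 to 55 mm; blade 46 wide, 6 mm thick, x -75 to -30; eye ring at x 70: hole 22, outside 36 mm diameter, 10 mm thick.
- scraper_green_eye (a point): Centre of the hole in the green scraper's eye, 5 mm above the scraper's underside.
- peg_blue: Fixed blue peg, 10 mm thick, 65 mm long, on a blue block (50 wide, 16 deep, 28 below to 12 mm above the root). Origin: the root at the block's front, 200 mm above the table; x back into the block, z up. It leans 0.7 rad from vertical towards -x. Five pegs 75 mm apart, colours in any order, on a steel rack 420 wide, 212 mm high. A hung eye's centre rests about 10 mm from the root.
- scraper_blue: Loose flat blue plastic scraper, 163 mm long, 70 g (may be absent). Origin: underside, below its balance point in the handle; x to the eye end, z up as it lies. Handle 20 wide, 12 mm thick, x -30 to 55 mm; blade 46 wide, 6 mm thick, x -75 to -30; eye ring at x 70: hole 22, outside 36 mm diameter, 10 mm thick.
- scraper_blue_eye (a point): Centre of the hole in the blue scraper's eye, 5 mm above the scraper's underside.
- peg_black: Fixed black peg, 10 mm thick, 65 mm long, on a black block (50 wide, 16 deep, 28 below to 12 mm above the root). Origin: the root at the block's front, 200 mm above the table; x back into the block, z up. It leans 0.7 rad from vertical towards -x. Five pegs 75 mm apart, colours in any order, on a steel rack 420 wide, 212 mm high. A hung eye's centre rests about 10 mm from the root.
- scraper_black: Loose flat black plastic scraper, 163 mm long, 70 g (may be absent). Origin: underside, below its balance point in the handle; x to the eye end, z up as it lies. Handle 20 wide, 12 mm thick, x -30 to 55 mm; blade 46 wide, 6 mm thick, x -75 to -30; eye ring at x 70: hole 22, outside 36 mm diameter, 10 mm thick.
- scraper_black_eye (a point): Centre of the hole in the black scraper's eye, 5 mm above the scraper's underside.
- jar1: Bystander: full jar with green lid, 80 mm diameter, 115 mm high, 0.5 kg, standing far right of the work; leave it alone. Origin: centre of its base.
- jar2: Bystander: full jar with green lid, 80 mm diameter, 115 mm high, 0.5 kg, standing near right of the work; leave it alone. Origin: centre of its base.
- jar3: Bystander: full jar with green lid, 80 mm diameter, 115 mm high, 0.5 kg, standing left of the work; leave it alone. Origin: centre of its base.
Not all that is in view belongs to the job. What is shaped like the housing but white is not meant.

How it is judged (in metres and radians):
On the way, in this order (a step that is already met when the one before it is completed fails the run):
1. the gate plate is fully home in the slot (x of gate in the frame of housing above 0.005 m and y of gate in the frame of housing between -0.005 and 0.005 m and z of gate in the frame of housing below 0.006 m and angle between the x axis of gate and the x axis of housing, either way round below 0.05 rad and angle between gate's own z axis and vertical below 0.06 rad), for 0.2 s.
2. the latch knob is pressed down and turned clockwise to its stop, the gate still home (all of step 1 and value of joint latch_press above 0.006 m and value of joint latch_turn above 2.8 rad), for 0.2 s.
At the end, for the whole second after the job is handed in: Gate plate flat and home (origin 5 mm or more inside the mouth, centred within 5 mm, straight within 0.05 rad), knob pressed 6 mm or more and turned 2.8 rad or more; every scraper present hangs still on its own colour's peg, eye centre within 30 mm of the peg's root, blade down within 0.5 rad (all of step 2 and distance between scraper_red_eye and peg_red below 0.03 m and angle between each of scraper_red, scraper_yellow, scraper_green, scraper_blue, scraper_black's own x axis and vertical below 0.5 rad and linear speed of each of scraper_red, scraper_yellow, scraper_green, scraper_blue, scraper_black below 0.05 m/s and distance between scraper_yellow_eye and peg_yellow below 0.03 m and distance between scraper_green_eye and peg_green below 0.03 m and distance between scraper_blue_eye and peg_blue below 0.03 m and distance between scraper_black_eye and peg_black below 0.03 m); the robot touches nothing.
It fails at once if a jar is shifted by more than 40 mm or tipped (distance of any of jar1, jar2, jar3 from where it was at the start of the episode above 0.04 m or angle between any of jar1, jar2, jar3's own z axis and vertical above 0.4 rad).
Of scraper_red, scraper_yellow, scraper_green, scraper_blue, scraper_black only 4 to 5 are there at a start; the rules pass over those that are not, and their reading is None.
At some moment in a run one of scraper_red, scraper_yellow, scraper_green, scraper_blue, scraper_black may be knocked a few centimetres aside while the robot is not near it.
Once in a run the grip may slacken for a moment while it holds something.
It also fails if it takes over 208 s, if anything falls off the work surface, if the arm or the gripper's body presses on something with over 40 N, if the wrist force passes 120 N, or if a joint passes its speed limit or range.

## Working session

There is one attempt and no reset: what is moved stays moved. The work goes in short steps, Python scripts to look and compute and a shell command to move; the robot and the scene stay as the last step left them, time stands still between calls to the robot, and variables do not carry over. Pictures are saved under pics/ and viewed, at most 14 in all, crops included, and the job is handed in when it is done.

```bash
ls; mkdir -p pics
python3 - <<'E'
from station import r
import cv2
s=r.sense(); print(s, r.tip_extent)
for n in ("scene","side","wrist"):
    c=r.capture(n); cv2.imwrite(f"pics/{n}0.png",c["pixels"][:,:,::-1])
    print(n,{k:v for k,v in c.items() if k!="pixels"})
E
```

```text
pics
{'time_s': 0.0, 'joints': array([ 7.96752715e+01,  2.20902272e+01,  3.79871510e-01, -2.92321876e-02,
       -6.84108638e+01, -1.48180559e+01]), 'joint_velocities': array([ 0.00201609,  0.01791934, -0.04457721,  0.11814258,  0.01468665,
       -0.03332764]), 'effort': array([-7.13766872e-05, -3.90666318e+01,  1.87401724e+01,  4.21971023e+00,
        1.10464587e-02, -1.97170575e-04]), 'tcp_pos': array([0.2652649 , 0.5652685 , 0.22946521]), 'ee_rot': array([[ 9.05171830e-01, -4.25044989e-01, -8.45902193e-04],
       [-4.25045823e-01, -9.05169632e-01, -1.99635026e-03],
       [ 8.28536986e-05,  2.16658721e-03, -9.99997650e-01]]), 'wrist_force': array([-0.45166795,  0.07737149, -0.43570323]), 'moment': array([-0.03018881,  0.06874151, -0.01295941]), 'gripper_force': 0.0, 'gripper_width': 1.0039916482593805} 0.008
scene {'fovy': 57.7507331925726, 'cx': 312.7416236385013, 'cy': 202.93047391691596, 'origin': array([ 1.24492607, -0.26834822,  0.79188177]), 'orientation': array([[ 0.31114406,  0.58840958, -0.7462999 ],
       [ 0.95011278, -0.17458156,  0.25847047],
       [ 0.0217963 , -0.78949062, -0.61337548]])}
side {'fovy': 45.40569423707353, 'cx': 314.6512329301974, 'cy': 198.20768686409045, 'origin': array([-0.39121619, -0.78603003,  1.23114041]), 'orientation': array([[ 0.71324297, -0.47322173,  0.51705479],
       [-0.70073978, -0.49800343,  0.51083887],
       [ 0.01575501, -0.72667309, -0.68680274]])}
wrist {'fovy': 58.38444256505424, 'cx': 319.3993868397366, 'cy': 199.66140369747936, 'T_tool_cam': array([[-7.46130023e-04, -9.54321303e-01, -2.98781347e-01,
         8.18622783e-02],
       [ 9.99999696e-01, -6.44404152e-04, -4.38987196e-04,
         1.07275486e-03],
       [ 2.26398893e-04, -2.98781583e-01,  9.54321494e-01,
        -1.53526154e-01],
       [ 0.00000000e+00,  0.00000000e+00,  0.00000000e+00,
         1.00000000e+00]])}
```

View pics/scene0.png

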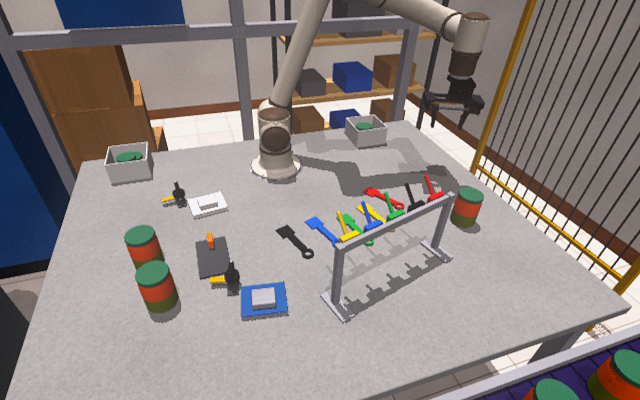

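View pics/side0.png

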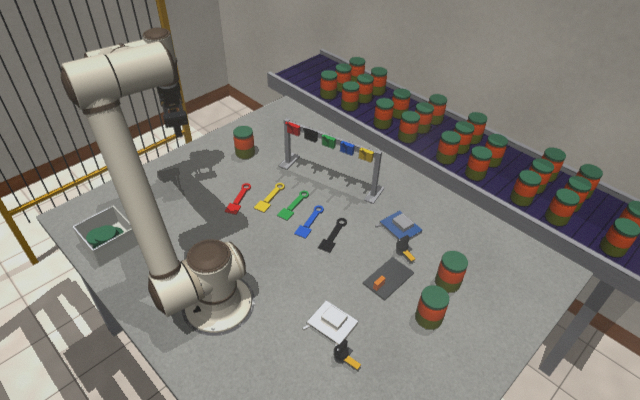

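The scene view shows the gate at (213,257), the blue housing at (264,300), the latch knob at (232,277) and the rack between (340,240) and (450,195). Five scrapers lie in front of the rack, and two jars stand at (143,247) and (156,288), with a third at (467,207). The side view agrees: gate (388,278), housing (400,225), knob (405,250), and scrapers in a row from (238,198) to (334,235). I'll work out rough positions first.

```bash
cat > h.py <<'E'
import numpy as np, cv2
from station import r
def cam(name):
    s=r.sense(); c=r.capture(name)
    if name=="wrist":
        T=np.eye(4); T[:3,:3]=s["ee_rot"]; T[:3,3]=s["tcp_pos"]; T=T@c["T_tool_cam"]
        R,o=T[:3,:3],T[:3,3]
    else: R,o=c["orientation"],c["origin"]
    h=c["pixels"].shape[0]
    return dict(R=R,o=o,f=h/2/np.tan(np.radians(c["fovy"])/2),cx=c["cx"],cy=c["cy"],img=c["pixels"])
def ray(c,u,v):
    d=c["R"]@np.array([(u-c["cx"])/c["f"],(v-c["cy"])/c["f"],1]); return d/np.linalg.norm(d)
def onz(c,u,v,z):
    d=ray(c,u,v); return c["o"]+d*(z-c["o"][2])/d[2]
def tri(obs):
    A=np.zeros((3,3));b=np.zeros(3)
    for c,u,v in obs:
        d=ray(c,u,v);P=np.eye(3)-np.outer(d,d);A+=P;b+=P@c["o"]
    return np.linalg.solve(A,b)
def proj(c,p):
    q=(np.asarray(p)-c["o"])@c["R"]; return q[...,:2]/q[...,2:]*c["f"]+[c["cx"],c["cy"]]
def save(c,n): cv2.imwrite(f"pics/{n}.png",c["img"][:,:,::-1])
E
python3 - <<'E'
from h import *
a=cam("scene");b=cam("side")
P={"rib":((211,238),(379,283)),"hous":((264,297),(404,221)),"knob":((233,268),(404,243)),"jarA":((143,235),(434,294)),"jarB":((153,272),(453,259)),"jarC":((468,193),(244,132)),
"redtip":((428,176),(289,122)),"yelpeg":((345,240),(367,150)),"redscr":((383,198),(238,198)),"blkscr":((294,240),(334,235))}
for k,(p,q) in P.items(): print(k,tri([(a,*p),(b,*q)]).round(3))
E
```

```text
rib [ 0.392 -0.298  0.027]
hous [ 0.657 -0.19   0.032]
knob [ 0.558 -0.257  0.053]
jarA [ 0.42  -0.467  0.111]
jarB [ 0.567 -0.435  0.113]
jarC [0.514 0.51  0.115]
redtip [0.562 0.296 0.249]
yelpeg [0.683 0.015 0.206]
redscr [0.327 0.322 0.002]
blkscr [ 0.451 -0.052  0.005]
```

```bash
python3 -m jog '1 0 -40 50 5; 1 20 -50 50 5; 1 20 -50 50 5; 1 30 -50 20 5; 1 30 -55 0 5' && python3 -m jog '1 30 -55 0 0; 1 30 -50 0 0; 1 0 0 0 0; 1 0 0 0 0; 1 0 0 0 0'
python3 - <<'E'
from h import *
c=cam("wrist");save(c,"w1");np.save("w1.npy",c,allow_pickle=True)
E
python3 -m jog '1 0 -60 0 0; 1 0 -60 0 0; 1 0 -60 0 0; 1 0 -60 0 0; 1 0 -60 0 0' && python3 -m jog '1 0 -60 0 0; 1 0 0 0 0; 1 0 0 0 0; 1 0 0 0 0; 1 0 0 0 0'
python3 - <<'E'
from h import *
c=cam("wrist");save(c,"w2");np.save("w2.npy",c,allow_pickle=True)
E
```

```text
time_s: 0.88
tcp_pos: [0.3603, 0.3359, 0.3866]
ee_rot: [[1.0, 0.002, 0.003], [0.002, -1.0, 0.004], [0.003, -0.004, -1.0]]
wrist_force: [0.7, 0.3, -0.4]
gripper_width: 1.004
gripper_force: 0.0
time_s: 1.5
tcp_pos: [0.4189, 0.2329, 0.3842]
ee_rot: [[1.0, -0.001, -0.0], [-0.001, -1.0, -0.0], [-0.0, 0.0, -1.0]]
wrist_force: [-0.2, 0.4, -0.9]
gripper_width: 1.001
gripper_force: 0.0
time_s: 2.17
tcp_pos: [0.4193, -0.0688, 0.3847]
ee_rot: [[1.0, 0.0, 0.001], [0.0, -1.0, 0.0], [0.001, -0.0, -1.0]]
wrist_force: [0.7, 0.4, 1.2]
gripper_width: 1.001
gripper_force: 0.0
time_s: 2.8
tcp_pos: [0.4196, -0.1267, 0.3845]
ee_rot: [[1.0, 0.0, 0.0], [0.0, -1.0, 0.0], [0.0, -0.0, -1.0]]
wrist_force: [0.8, 0.6, -0.3]
gripper_width: 1.003
gripper_force: 0.0
```

View pics/w1.png

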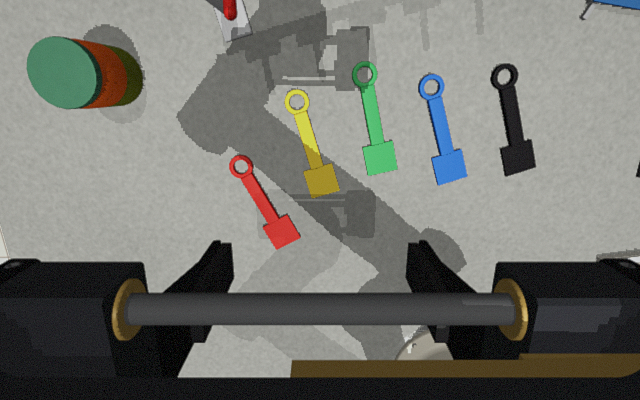

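View pics/w2.png

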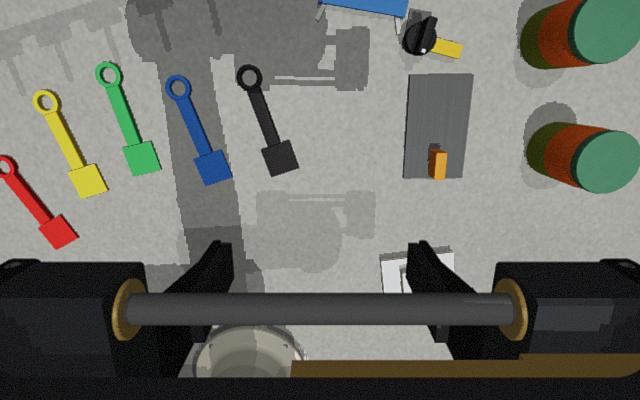

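Both wrist views show image up = +x and right = -y. The five scrapers lie with their eyes pointing away from the robot (view 2: black eye (249,77), yellow (47,100)). The gate is at (438,127) with its rib towards the robot, the knob at (420,37), and the jars are to its right. Next I'll look further ahead.

```bash
python3 -m jog '1 50 -20 0 0; 1 50 -20 0 0; 1 20 -20 0 0; 1 0 0 0 0; 1 0 0 0 0' | grep tcp && python3 -m jog '1 0 0 0 0; 1 0 0 0 0' | grep tcp
python3 - <<'E'
from h import *
c=cam("wrist");save(c,"w3");np.save("w3.npy",c,allow_pickle=True)
E
python3 -m jog '1 0 60 10 0; 1 0 60 10 0; 1 0 60 10 0; 1 0 60 10 0; 1 0 60 10 0' | grep tcp && python3 -m jog '1 0 20 0 0;1 0 0 0 0; 1 0 0 0 0; 1 0 0 0 0; 1 0 0 0 0' | grep tcp
python3 - <<'E'
from h import *
c=cam("wrist");save(c,"w4");np.save("w4.npy",c,allow_pickle=True)
E
```

```text
tcp_pos: [0.5391, -0.1874, 0.3844]
tcp_pos: [0.5388, -0.1875, 0.3852]
tcp_pos: [0.5387, 0.1138, 0.4354]
tcp_pos: [0.5394, 0.1309, 0.4345]
```

View pics/w3.png

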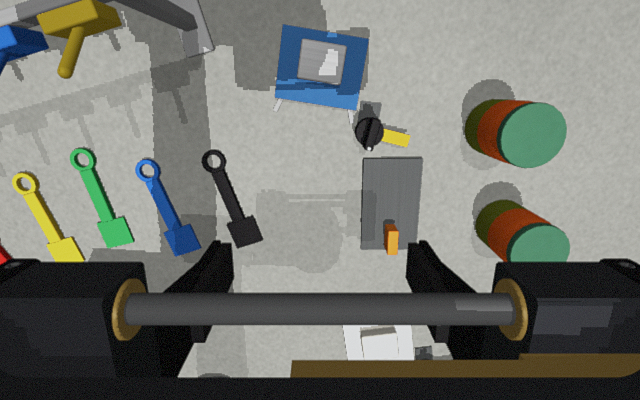

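View pics/w4.png

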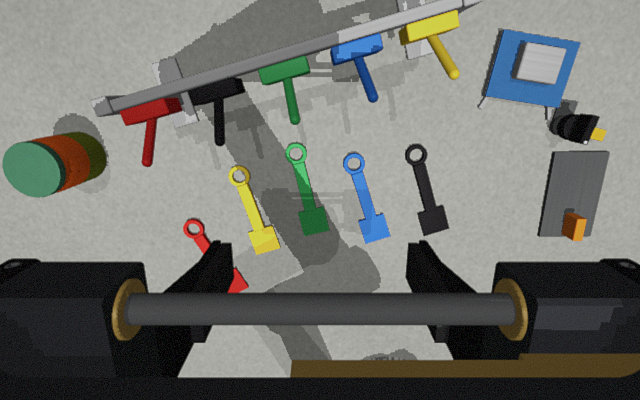

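View 3 shows the gate top at about (362..422, 157..250), the blue housing at (322,67) with its latch at (370,132), and the yellow tongue pointing right. View 4 shows the peg tips at red (148,163), black (220,143), green (295,121), blue (373,99) and yellow (455,75), plus all five scrapers. Next I'll segment these views and measure.

```bash
cat >> h.py <<'E'
def load(n): return np.load(n+".npy",allow_pickle=True).item()
HUE={"red":[(0,6),(174,180)],"yellow":[(22,34)],"green":[(50,80)],"blue":[(98,125)],"orange":[(8,18)]}
def mask(c,col):
    hsv=cv2.cvtColor(c["img"],cv2.COLOR_RGB2HSV); H,S,V=cv2.split(hsv)
    if col=="black": m=(V<62)
    else: m=sum(((H>=a)&(H<=b)) for a,b in HUE[col]).astype(bool)&(S>110)&(V>40)
    return m.astype(np.uint8)
def scraper(c,col,pmin=250,pmax=4000):
    out=[];m=mask(c,col); n,L,st,ce=cv2.connectedComponentsWithStats(m)
    for i in range(1,n):
        if not pmin<st[i,4]<pmax: continue
        b=(L==i).astype(np.uint8)
        cs,hi=cv2.findContours(b,cv2.RETR_CCOMP,cv2.CHAIN_APPROX_NONE)
        for k,h in enumerate(hi[0]):
            if h[3]>=0 and cv2.contourArea(cs[k])>30:
                M=cv2.moments(cs[k]); out.append(((M["m10"]/M["m00"],M["m01"]/M["m00"]),tuple(ce[i]),st[i,4]))
    return out
E
python3 - <<'E'
from h import *
W={n:load(n) for n in("w1","w2","w3","w4")}
for col in("red","yellow","green","blue","black"):
    obs=[]
    for n,c in W.items():
        for e,g,a in scraper(c,col):
            E=onz(c,*e,.005);G=onz(c,*g,.009); d=E-G
            print(col,n,a,E.round(4)[:2],"yaw %.1f L %.3f"%(np.degrees(np.arctan2(d[1],d[0])),np.hypot(*d[:2])))
            obs.append((c,*e))
    if len(obs)>1: print("   tri",tri(obs).round(4))
for n in("w2","w3","w4"):
    c=W[n]
    m=mask(c,"orange");k,L,st,ce=cv2.connectedComponentsWithStats(m);i=1+st[1:,4].argmax();print(n,"orange",st[i],ce[i].round(1))
    m=mask(c,"blue");k,L,st,ce=cv2.connectedComponentsWithStats(m);
    for j in range(1,k):
        if st[j,4]>1500: print("blue",st[j],ce[j].round(1))
E
```

```text
red w1 1745 [0.387  0.3518] yaw 29.1 L 0.074
red w4 424 [0.3868 0.3518] yaw 34.0 L 0.013
   tri [0.3871 0.3516 0.0057]
yellow w1 1927 [0.4813 0.2651] yaw 17.0 L 0.075
yellow w2 2271 [0.4814 0.265 ] yaw 19.1 L 0.070
yellow w3 1909 [0.4816 0.265 ] yaw 20.2 L 0.067
yellow w4 1415 [0.4813 0.2654] yaw 17.9 L 0.074
   tri [0.4814 0.2653 0.0047]
green w1 1982 [0.518  0.1694] yaw 12.8 L 0.075
green w2 2194 [0.5183 0.1692] yaw 14.9 L 0.072
green w3 1882 [0.5184 0.1693] yaw 15.4 L 0.071
green w4 1384 [0.5182 0.1696] yaw 13.6 L 0.075
   tri [0.5182 0.1695 0.0047]
blue w1 2043 [0.5012 0.074 ] yaw 17.6 L 0.073
blue w2 2092 [0.5014 0.074 ] yaw 19.6 L 0.073
blue w3 1803 [0.5015 0.074 ] yaw 20.2 L 0.072
blue w4 3454 [ 0.6553 -0.2038] yaw -55.3 L 0.020
blue w4 1376 [0.5012 0.0742] yaw 18.6 L 0.074
   tri [0.5442 0.0294 0.1921]
black w1 2168 [ 0.515  -0.0269] yaw 17.4 L 0.072
black w2 1982 [ 0.515  -0.0281] yaw 19.3 L 0.073
black w3 1680 [ 0.5154 -0.0282] yaw 19.6 L 0.073
black w4 1129 [ 0.5826 -0.2567] yaw 37.7 L 0.026
black w4 1384 [ 0.5157 -0.0272] yaw 18.0 L 0.075
   tri [ 0.5392 -0.045   0.1372]
w2 orange [ 538    0   52   68 1800] [558.5  36.2]
blue [ 165   75   67  111 2092] [199.  136.7]
w3 orange [ 487  208   63   54 1305] [509.  228.3]
blue [ 275   24   93   86 4302] [319.6  69.4]
blue [ 135  159   66   97 1803] [168.4 212.9]
w4 orange [  32  135   58   57 1341] [ 69.3 158.2]
blue [ 485   30   95   78 3454] [527.7  70.7]
```

Run:
```python
from h import *
c=load("w3")
a=cv2.resize(c["img"][10:270,250:450],None,fx=2.9,fy=2.9,interpolation=cv2.INTER_CUBIC)
cv2.imwrite("pics/z3.png",a[:,:,::-1]); print(a.shape)
```

```text
(754, 580, 3)
```

View pics/z3.png

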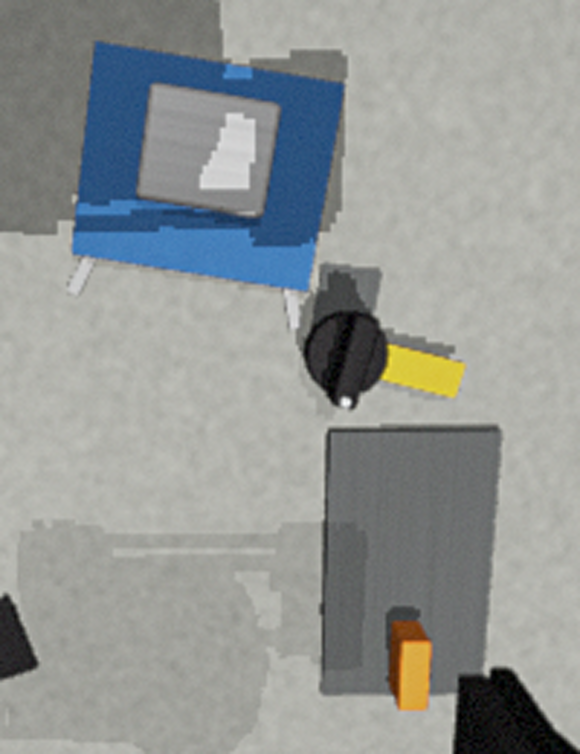

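Run:
```python
from h import *
from scipy.optimize import least_squares
w2,w3,w4=[load(n) for n in("w2","w3","w4")]
z=lambda x,y:(250+x/2.9-.3,10+y/2.9-.3)
def fit(model,obs,x0):
    def f(p):
        c,s=np.cos(p[2]),np.sin(p[2]);out=[]
        for cam_,i,uv in obs:
            m=model[i];out+=list(proj(cam_,[p[0]+c*m[0]-s*m[1],p[1]+s*m[0]+c*m[1],m[2]])-uv)
        return out
    q=least_squares(f,x0,loss="soft_l1");print(q.x[:2].round(4),"yaw",np.degrees(q.x[2]).round(2),"res",np.round(q.fun,1));return q.x
# housing roof corners: FL,FR,BL,BR(x0 or 95?), z 17
H={"FL":(0,.0585,.017),"FR":(0,-.0585,.017),"BL":(.095,.0585,.017),"BR":(.095,-.0585,.017)}
oh=[(w3,"FL",z(73,253)),(w3,"FR",z(308,291)),(w3,"BL",z(96,41)),(w3,"BR",z(344,84)),
    (w4,"FL",(481,98)),(w4,"FR",(562,107)),(w4,"BL",(500,30)),(w4,"BR",(579,43))]
h=fit(H,oh,[.6,-.2,0])
for i in("FL","FR","BL","BR"): print(i,tri([(c,*uv) for c,k,uv in oh if k==i]).round(4))
G={"FL":(.075,.045,.008),"FR":(.075,-.045,.008),"BL":(-.075,.045,.008),"BR":(-.075,-.045,.008)}
og=[(w3,"FL",z(328,431)),(w3,"FR",z(500,431)),(w3,"BL",z(321,692)),
    (w2,"FL",(408.5,74.5)),(w2,"FR",(473,74)),(w2,"BL",(403,178)),(w2,"BR",(463,179)),
    (w4,"FL",(551,152)),(w4,"FR",(608,152)),(w4,"BL",(538,235))]
g=fit(G,og,[.45,-.28,0])
for i in("FL","FR","BL"): print(i,tri([(c,*uv) for c,k,uv in og if k==i]).round(4))
# rib top via yellow-orange bright mask
hsv=[cv2.cvtColor(c["img"],cv2.COLOR_RGB2HSV) for c in(w2,w3,w4)]
for c,(x0,x1,y0,y1) in((w2,(425,450,140,185)),(w3,(380,402,215,260)),(w4,(555,590,200,245))):
    a=cv2.cvtColor(c["img"],cv2.COLOR_RGB2HSV)[y0:y1,x0:x1];m=(a[...,0]>8)&(a[...,0]<28)&(a[...,1]>120)&(a[...,2]>190)
    y,x=np.nonzero(m);print(len(x),x.mean()+x0,y.mean()+y0,onz(c,x.mean()+x0,y.mean()+y0,.039).round(4))
c,s=np.cos(g[2]),np.sin(g[2]);print("rib model",g[0]-.05*c,g[1]-.05*s)
c,s=np.cos(h[2]),np.sin(h[2]);k=[h[0]-.025*c+.08*s,h[1]-.025*s-.08*c];print("knob model",k,proj(w3,k+[.07]),proj(w4,k+[.07]),proj(w2,k+[.07]))
print("gate in housing",[c*(g[0]-h[0])+s*(g[1]-h[1]),-s*(g[0]-h[0])+c*(g[1]-h[1])])
```

```text
[ 0.5979 -0.1823] yaw -8.13 res [-1.   1.7  0.2  0.5 -1.7  1.1 -0.3 -0.4  4.3 -1.1 -3.2  0.6  3.1 -0.4
  1.4 -1.5]
FL [ 0.6062 -0.1241  0.0029]
FR [ 0.591  -0.239   0.0261]
BL [ 0.7024 -0.1389  0.0051]
BR [ 0.6829 -0.2544  0.0135]
[ 0.4443 -0.2978] yaw 0.61 res [-0.8  0.4  0.  -0.4 -0.4  1.7  0.1 -0.1  0.1 -0.4 -0.6  0.6 -1.5 -1.
  3.1  0.1  1.5 -0.8  0.6  2. ]
FL [ 0.518  -0.254  -0.0019]
FR [ 0.5187 -0.3429  0.0049]
BL [ 0.3694 -0.2554  0.0025]
280 440.24642857142857 165.92857142857142 [ 0.3951 -0.2987  0.039 ]
236 392.6313559322034 242.41525423728814 [ 0.3961 -0.299   0.039 ]
197 579.3401015228426 229.50761421319797 [ 0.3955 -0.2979  0.039 ]
rib model 0.39434938876228776 -0.2983515813403041
knob model [np.float64(0.5618747743525667), np.float64(-0.2579279204107541)] [373.11567288 134.96336393] [591.07936814 129.58804018] [428.50102377  34.4796961 ]
gate in housing [np.float64(-0.13570872302376097), np.float64(-0.13610416390686245)]
```

Measured so far:

| Item | World position (m) | Yaw |
|---|---|---|
| Housing | about (0.598, -0.182) | about -8.3° |
| Gate | (0.4445, -0.298) | 0.6° |
| Rib | (0.395, -0.2985) | – |

In the crop, the roof corners run from (96,41) to (308,291), the knob is at (345,350) and the rib top at (414,675). Next I'll grasp the rib.

```bash
python3 -m jog '1 -20 -60 -20 0; 1 -20 -60 -20 0; 1 -20 -60 -20 0; 1 -20 -60 -20 0; 1 -20 -60 -20 0' | grep tcp && python3 -m jog '1 -20 -60 -20 0; 1 -20 -60 -20 0; 1 -4 -9 -50 0; 1 0 0 -50 0; 1 0 0 -40 0' | grep tcp;  python3 -m jog '0.6 0 0 -20 0; 0.6 0 0 0 0; 0.6 0 0 0 0'
```

```text
tcp_pos: [0.4441, -0.1526, 0.34]
tcp_pos: [0.4024, -0.2733, 0.1608]
time_s: 6.7
tcp_pos: [0.4042, -0.2733, 0.1436]
ee_rot: [[1.0, -0.002, 0.002], [-0.002, -1.0, -0.001], [0.002, 0.001, -1.0]]
wrist_force: [0.7, 0.4, 0.6]
gripper_width: 0.744
gripper_force: 0.0
```

```bash
python3 -m jog '0.6 -9 -25 0 0; 0.6 0 0 0 0; 0.6 0 0 -40 0; 0.6 0 0 -30 0; 0.6 0 0 0 0' | grep tcp;  python3 -m jog '0.6 0 0 -30 0; 0.6 0 0 -16 0; 0.6 0 0 0 0; 0.6 0 0 0 0'
```

```text
tcp_pos: [0.3936, -0.2971, 0.0715]
time_s: 7.82
tcp_pos: [0.3959, -0.2982, 0.0282]
ee_rot: [[1.0, -0.002, 0.003], [-0.002, -1.0, -0.001], [0.003, 0.001, -1.0]]
wrist_force: [0.9, 0.3, 0.0]
gripper_width: 0.599
gripper_force: 0.0
```

```bash
python3 -m jog '0 0 0 0 0; 0 0 0 0 0; 0 0 0 0 0; 0 0 0 0 0' | tail -3
python3 - <<'E'
from h import *
for n in("w3","w4"):
    c=load(n);m=mask(c,"blue");k,L,st,ce=cv2.connectedComponentsWithStats(m);j=1+st[1:,4].argmax()
    cs,_=cv2.findContours((L==j).astype(np.uint8),cv2.RETR_EXTERNAL,cv2.CHAIN_APPROX_NONE);hull=cv2.convexHull(max(cs,key=len))[:,0].astype(float)
    P=np.array([onz(c,u,v,.017)[:2] for u,v in hull])*1000
    print(n,cv2.minAreaRect(P.astype(np.float32)))
    ap=cv2.approxPolyDP(cv2.convexHull(max(cs,key=len)),6,True)[:,0]
    print(ap.tolist(),[onz(c,u,v,.017)[:2].round(4).tolist() for u,v in ap])
E
```

```text
wrist_force: [-0.4, -0.5, -0.2]
gripper_width: 0.233
gripper_force: 0.0
w3 ((645.9528198242188, -189.43328857421875), (115.84227752685547, 94.02303314208984), 80.99948120117188)
[[367, 39], [355, 109], [275, 96], [283, 24]] [[0.6828, -0.2522], [0.5918, -0.2386], [0.6097, -0.1261], [0.7013, -0.1403]]
w4 ((645.767333984375, -188.0802459716797), (117.40559387207031, 94.12626647949219), 81.0452651977539)
[[503, 30], [579, 42], [558, 107], [485, 95]] [[0.6997, -0.1377], [0.6831, -0.2517], [0.5906, -0.2388], [0.609, -0.1236]]
```

```bash
python3 -m jog '0 0 0 0 0; 0 0 0 0 0; 0 0 0 0 0; 0 0 0 0 0' | tail -2; python3 -m jog '0 0 25 0 -1.5; 0 4 25 0 -1.5; 0 4 25 0 -2; 0 4 25 0 -2; 0 4 25 0 -2'| tail -2;  python3 -m jog '0 4 21 0 0; 0 0 0 0 0; 0 0 0 0 0; 0 0 0 0 0'
python3 - <<'E'
from h import *
c=cam("wrist");save(c,"w5");np.save("w5.npy",c,allow_pickle=True)
c=cam("scene");save(c,"s5")
cv2.imwrite("pics/s5.png",cv2.resize(c["img"][180:340,120:320],None,fx=3,fy=3)[:,:,::-1])
E
```

```text
gripper_width: 0.183
gripper_force: 30.0
gripper_width: 0.181
gripper_force: 30.0
time_s: 9.95
tcp_pos: [0.4147, -0.1521, 0.0265]
ee_rot: [[0.987, -0.159, 0.001], [-0.159, -0.987, 0.0], [0.001, -0.0, -1.0]]
wrist_force: [-0.4, 3.3, 0.5]
gripper_width: 0.186
gripper_force: 30.0
```

View pics/s5.png

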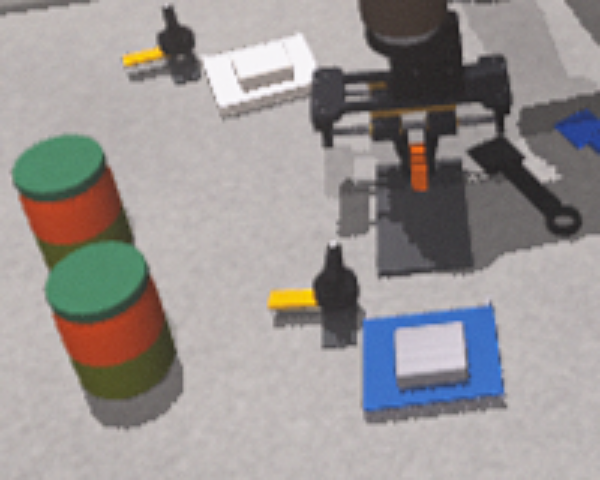

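The gate stands square in front of the slot: plate front edge at (425,270), housing at (430,355), latch at (335,285). Next I'll slide it in.

```bash
python3 -m jog '0 20 -3 0 0; 0 20 -3 0 0; 0 10 -2 0 0; 0 10 -2 0 0; 0 0 0 0 0' | grep -v ee_; python3 -m jog '0 15 -2 0 0; 0 15 -2 0 0; 0 10 -2 0 0; 0 0 0 0 0' | grep -v ee_
```

```text
time_s: 10.68
tcp_pos: [0.4738, -0.1623, 0.0261]
wrist_force: [-3.8, -1.2, 3.0]
gripper_width: 0.18
gripper_force: 30.0
time_s: 11.18
tcp_pos: [0.5162, -0.1679, 0.0263]
wrist_force: [0.9, -0.1, -2.0]
gripper_width: 0.176
gripper_force: 30.0
```

```bash
python3 -m jog '0 12 -2 0 0; 0 12 -2 0 0; 0 10 -2 0 0; 0 6 -1 0 0; 0 0 0 0 0' | grep -v ee_; python3 -m jog '0 3 0 0 0; 0 2 0 0 0; 0 0 0 0 0; 0 0 0 0 0'
```

```text
time_s: 11.8
tcp_pos: [0.5548, -0.1748, 0.0263]
wrist_force: [-0.6, -0.3, -2.7]
gripper_width: 0.181
gripper_force: 30.0
time_s: 12.3
tcp_pos: [0.5593, -0.1747, 0.0265]
ee_rot: [[0.987, -0.159, -0.0], [-0.159, -0.987, 0.0], [-0.0, -0.0, -1.0]]
wrist_force: [1.1, 0.6, -2.6]
gripper_width: 0.185
gripper_force: 30.0
```

```bash
python3 -m jog '0 2 0 0 0; 0 2 0 0 0; 0 0 0 0 0; 0 0 0 0 0' | grep -v ee_
```

```text
time_s: 12.8
tcp_pos: [0.5602, -0.1748, 0.0262]
wrist_force: [-7.0, 0.7, 2.5]
gripper_width: 0.182
gripper_force: 30.0
```

Contact force is -7 N at the expected home position, so the plate is against its stop. I'll release it, rise, and look at the gate and knob.

```bash
python3 -m jog '0.5 -1 0 0 0; 0.5 0 0 0 0; 0.5 0 0 0 0; 0.5 0 0 10 0; 0.5 0 0 40 0' | tail -2; python3 -m jog '0.5 0 -30 50 0; 0.5 0 -30 50 0; 0.5 0 -22 50 0; 0.5 0 0 50 0; 0.5 0 0 0 0' | grep tcp; python3 -m jog '0.5 0 0 50 0; 0.5 0 0 0 0; 0.5 0 0 0 0; 0.5 0 0 0 0' | grep tcp;  python3 - <<'E'
from h import *
print(r.sense()["joints"].round(1))
c=cam("wrist");np.save("w6.npy",c,allow_pickle=True);print(c["o"])
cv2.imwrite("pics/w6.png",cv2.resize(c["img"][:250,150:560],None,fx=1.9,fy=1.9)[:,:,::-1])
E
```

```text
gripper_width: 0.496
gripper_force: 0.0
tcp_pos: [0.5645, -0.2581, 0.283]
tcp_pos: [0.5619, -0.2565, 0.3249]
[ -9.6  18.8   9.   -0.  -80.3  90.4]
[ 0.64274579 -0.2704152   0.47819871]
```

View pics/w6.png

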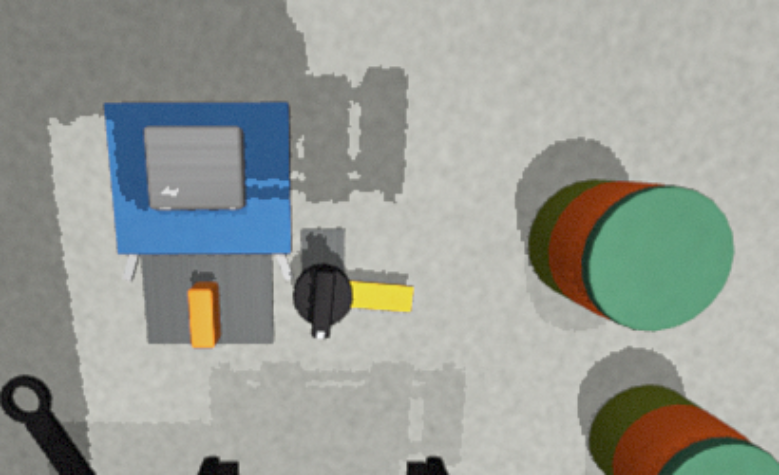

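Run:
```python
from h import *
c=load("w6"); Z=lambda x,y:(150+x/1.9-.25,y/1.9-.25)
H=np.array([.599,-.1814]);t=np.radians(-9);R=np.array([[np.cos(t),-np.sin(t)],[np.sin(t),np.cos(t)]])
h=lambda p:(R.T@(p[:2]-H)).round(4)
for n,p,z in(("roofL",(118,253),.017),("roofR",(290,253),.017),("roofBL",(105,103),.017),("roofBR",(288,103),.017),("gateL",(148,343),.008),("gateR",(273,343),.008),("ribtop",(204,318),.039),("disc",(323,295),.042),("bar",(323,303),.07),("tongue end",(412,299),.02)):
    P=onz(c,*Z(*p),z);print(n,P.round(4),h(P))
k=H+R@[-.025,-.08]
for z in(.042,.07):
    for dx in(-.021,0,.021): q=proj(c,np.r_[H+R@[-.025+dx,-.08],z]);print(z,dx,((q-[150,0]+.25)*1.9).round(1))
```

```text
roofL [ 0.6089 -0.1256  0.017 ] [0.001  0.0567]
roofR [ 0.5905 -0.2397  0.017 ] [ 0.0007 -0.0589]
roofBL [ 0.7013 -0.1408  0.017 ] [0.0947 0.0561]
roofBR [ 0.6829 -0.2547  0.017 ] [ 0.0943 -0.0592]
gateL [ 0.543  -0.1281  0.008 ] [-0.0637  0.0439]
gateR [ 0.5288 -0.2161  0.008 ] [-0.0639 -0.0452]
ribtop [ 0.5602 -0.1779  0.039 ] [-0.0388 -0.0026]
disc [ 0.5634 -0.2577  0.042 ] [-0.0232 -0.081 ]
bar [ 0.5636 -0.2578  0.07  ] [-0.023 -0.081]
tongue end [ 0.547  -0.3165  0.02  ] [-0.0302 -0.1415]
0.042 -0.021 [321.6 329.3]
0.042 0 [321.5 297.7]
0.042 0.021 [321.4 265.1]
0.07 -0.021 [321.6 339.8]
0.07 0 [321.4 306.3]
0.07 0.021 [321.3 271.7]
```

The plate is home: its rear edge measures 64 mm outside the mouth, at crop row 343. The knob is at crop (323,300), world (0.5625, -0.257), with its bar along the housing x axis. Next I'll descend on the knob.

```bash
python3 -m jog '0.6 1 -1 -50 0; 0.6 0 0 -50 0; 0.6 0 0 -50 0; 0.6 0 0 -50 0; 0.6 0 0 -40 0' | grep tcp; python3 -m jog '0.6 0 0 -20 0; 0.6 0 0 -11 0; 0.6 0 0 0 0; 0.6 0 0 0 0' | grep -v ee_; python3 -m jog '0 0 0 0 0; 0 0 0 0 0; 0 0 0 0 0; 0 0 0 0 0; 0 0 0 0 0' | tail -3; python3 -m jog '0 0 0 0 0; 0 0 0 0 0' | grep -v ee_
```

```text
tcp_pos: [0.5622, -0.2575, 0.0835]
time_s: 15.72
tcp_pos: [0.5642, -0.258, 0.0566]
wrist_force: [0.2, -0.2, 0.7]
gripper_width: 0.6
gripper_force: 0.0
wrist_force: [-0.6, 3.9, 2.0]
gripper_width: 0.132
gripper_force: 30.0
time_s: 16.6
tcp_pos: [0.5634, -0.2572, 0.0555]
wrist_force: [-0.7, 4.8, 2.0]
gripper_width: 0.133
gripper_force: 30.0
```

```bash
python3 -m jog '0 0 1 -3 0; 0 0 0 -3 0; 0 0 0 -3 0; 0 0 0 0 0' | grep -v ee_; python3 -m jog '0 0 0 -3 0; 0 0 0 0 0; 0 0 0 0 0' | grep -v ee_
```

```text
time_s: 17.1
tcp_pos: [0.5636, -0.257, 0.0479]
wrist_force: [-2.3, 4.0, 10.3]
gripper_width: 0.136
gripper_force: 30.0
time_s: 17.48
tcp_pos: [0.564, -0.2572, 0.0477]
wrist_force: [-6.0, 5.7, 21.7]
gripper_width: 0.133
gripper_force: 30.0
```

```bash
python3 -m jog '0 0 0 1 -8; 0 0 0 0 -10; 0 0 0 0 -10; 0 0 0 0 -10; 0 0 0 0 -10' | grep -v time; python3 -m jog '0 0 0 0 -10; 0 0 0 0 -10; 0 0 0 0 -10; 0 0 0 0 -10; 0 0 0 0 -10' | grep -v time;  python3 -m jog '0 0 0 0 -10; 0 0 0 0 -10; 0 0 0 0 -10; 0 0 0 0 -10; 0 0 0 0 -10' | grep -v time; python3 -m jog '0 0 0 0 -10; 0 0 0 0 -10; 0 0 0 0 -10; 0 0 0 0 0; 0 0 0 0 0'
python3 - <<'E'
from h import *
print(r.sense()["moment"],r.sense()["joints"].round(1))
E
```

```text
tcp_pos: [0.5636, -0.2575, 0.0477]
ee_rot: [[0.539, -0.842, 0.0], [-0.842, -0.539, -0.002], [0.002, 0.001, -1.0]]
wrist_force: [-5.1, 4.5, 18.9]
gripper_width: 0.133
gripper_force: 30.0
tcp_pos: [0.5631, -0.2574, 0.0477]
ee_rot: [[-0.299, -0.954, -0.001], [-0.954, 0.299, -0.002], [0.002, 0.0, -1.0]]
wrist_force: [-6.6, 3.8, 20.3]
gripper_width: 0.141
gripper_force: 30.0
tcp_pos: [0.5628, -0.2571, 0.0477]
ee_rot: [[-0.923, -0.385, -0.001], [-0.385, 0.923, -0.001], [0.002, -0.0, -1.0]]
wrist_force: [-5.9, 5.2, 19.2]
gripper_width: 0.138
gripper_force: 30.0
time_s: 19.98
tcp_pos: [0.5629, -0.2569, 0.0477]
ee_rot: [[-0.992, 0.123, -0.001], [0.123, 0.992, -0.001], [0.001, -0.001, -1.0]]
wrist_force: [-6.8, 5.1, 19.9]
gripper_width: 0.138
gripper_force: 30.0
[ 2.11310382  2.04092803 -0.03731454] [ -9.5  31.7 -12.8   0.1 -45.6 -87.6]
```

```bash
python3 -m jog '0 0 0 0 -3; 0 0 0 0 -2; 0 0 0 0 0; 0 0 0 0 0' | grep ee_
python3 - <<'E'
from h import *
print(r.sense()["moment"])
E
python3 -m jog '0.5 0 0 0 0; 0.5 0 0 0 0; 0.5 0 0 0 0; 0.5 0 0 40 0; 0.5 0 0 50 0' | tail -3; python3 -m jog '0.5 0 0 50 0; 0.5 0 0 50 0;  0.5 0 30 50 0; 0.5 0 0 0 0; 0.5 0 0 0 0' | grep tcp
```

```text
ee_rot: [[-0.978, 0.206, -0.001], [0.206, 0.978, -0.002], [0.001, -0.002, -1.0]]
[1.77973891 1.93965969 0.56786062]
wrist_force: [0.9, -0.2, -0.2]
gripper_width: 0.492
gripper_force: 0.0
tcp_pos: [0.5632, -0.2265, 0.2835]
```

```bash
python3 -m jog '0.5 -10 0 40 10; 0.5 -10 0 40 10; 0.5 0 20 40 10; 0.5 0 20 20 10; 0.5 0 20 10 10' | grep tcp; python3 -m jog '0.5 0 25 0 10; 0.5 0 25 0 10; 0.5 0 25 0 10; 0.5 0 25 0 10; 0.5 0 25 0 10' | grep tcp;python3 -m jog '0.5 0 25 0 10; 0.5 0 25 0 10; 0.5 0 25 0 10; 0.5 0 25 0 10; 0.5 0 25 0 10' | grep tcp;python3 -m jog '0.5 0 25 0 10; 0.5 0 25 0 10; 0.5 0 25 0 10; 0.5 0 25 0 10; 0.5 0 25 0 4' | grep tcp; python3 -m jog '0.5 0 10 0 0; 0.5 0 0 0 0; 0.5 0 0 0 0; 0.5 0 0 0 0'
python3 - <<'E'
from h import *
c=cam("wrist");np.save("w7.npy",c,allow_pickle=True);save(c,"w7")
a=load("w4")["img"][0:240,80:480];b=c["img"][0:240]
cv2.imwrite("pics/w7b.png",b[:,:,::-1])
E
```

```text
tcp_pos: [0.5436, -0.1668, 0.4336]
tcp_pos: [0.5435, -0.0414, 0.4321]
tcp_pos: [0.5436, 0.0837, 0.4321]
tcp_pos: [0.5437, 0.2089, 0.4323]
time_s: 24.72
tcp_pos: [0.5435, 0.2175, 0.4349]
ee_rot: [[1.0, 0.031, 0.0], [0.031, -1.0, 0.0], [0.0, -0.0, -1.0]]
wrist_force: [0.6, 0.5, -0.5]
gripper_width: 0.499
gripper_force: 0.0
```

View pics/w7.png

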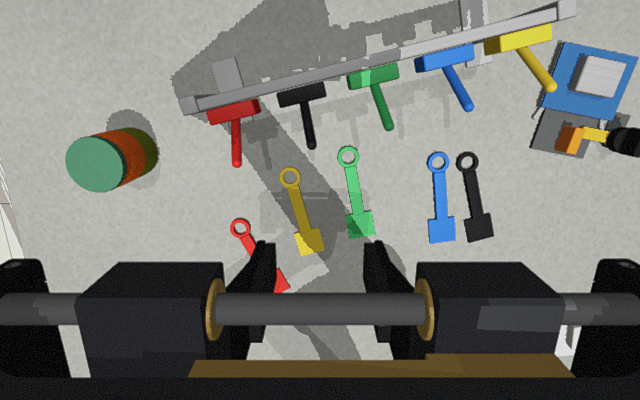

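The blue scraper has been knocked towards the black one (eyes at (438,161) and (467,161)). The tongue now lies over the gate at (595,133). Peg tips in this view: red (237,163), black (312,146), green (389,127), blue (469,107), yellow (551,88). Next I'll fit the rack.

```bash
cat > rack.py <<'E'
from h import *
from scipy.optimize import least_squares
tips={"w7":{"red":(237,163),"black":(312,146),"green":(389,127),"blue":(469,107),"yellow":(551,88)},"w4":{"red":(148,163),"black":(220,143),"green":(295,121),"blue":(373,99),"yellow":(455,75)}}
cols=["red","black","green","blue","yellow"]  # from +y to -y
def tipdata(c,col,uv):
    k,L,st,ce=cv2.connectedComponentsWithStats(mask(c,col))
    y,x=np.nonzero(L); i=np.hypot(x-uv[0],y-uv[1]).argmin(); j=L[y[i],x[i]]
    y,x=np.nonzero(L==j); return np.c_[x,y].astype(float)
def axis(p,k,s):
    x,y,t,z=p; R=np.array([[np.cos(t),-np.sin(t),0],[np.sin(t),np.cos(t),0],[0,0,1]])
    return R@np.array([-s*np.sin(.7),(2-k)*.075,s*np.cos(.7)])+[x,y,z],R@np.array([-np.sin(.7),0,np.cos(.7)]),R@np.array([0,1.,0])
if __name__=="__main__":
    C={n:load(n) for n in tips}; D={(n,k):tipdata(C[n],col,tips[n][col]) for n in tips for k,col in enumerate(cols)}
    def f(p):
        out=[]
        for (n,k),pts in D.items():
            c=C[n];T,a,b=axis(p,k,.065);w=np.cross(a,b)
            ring=np.array([T+.005*(b*np.cos(q)+w*np.sin(q)) for q in np.linspace(0,6.28,24)])
            pt,pm=proj(c,T),proj(c,T-.025*a);d=(pt-pm)/np.linalg.norm(pt-pm);e=np.array([-d[1],d[0]])
            s=pts@d; sel=(s<s.max()-6)&(s>s.max()-22)
            out.append((proj(c,ring)@d).max()-s.max()-.5)
            q=pts[sel].mean(0); out.append(((pm+pt)/2-q)@e - 0*1)
        return np.array(out)
    q=least_squares(f,[.68,.17,.2,.2],loss="soft_l1"); print(q.x.round(4),np.degrees(q.x[2]).round(2)); print(f(q.x).reshape(2,5,2).round(1).tolist())
    for k,col in enumerate(cols): print(col,"root",axis(q.x,k,0)[0].round(4),"tip",axis(q.x,k,.065)[0].round(4))
    np.save("rackp.npy",q.x)
    for col in cols:
        for e,g,a in scraper(C["w7"],col):
            c=C["w7"];E=onz(c,*e,.005);G=onz(c,*g,.009);d=E-G
            print(col,a,E[:2].round(4),"yaw %.1f L %.3f"%(np.degrees(np.arctan2(d[1],d[0])),np.hypot(*d[:2])))
E
python3 rack.py
```

```text
[0.6321 0.164  0.2672 0.1975] 15.31
[[[-0.4, -0.1], [-0.1, -0.0], [0.2, -0.2], [-0.1, -0.1], [-0.5, -0.1]], [[-0.2, -0.0], [0.3, 0.4], [0.6, -0.1], [0.5, 0.0], [-0.2, 0.0]]]
red root [0.5925 0.3087 0.1975] tip [0.5521 0.2976 0.2473]
black root [0.6123 0.2364 0.1975] tip [0.5719 0.2253 0.2473]
green root [0.6321 0.164  0.1975] tip [0.5917 0.153  0.2473]
blue root [0.6519 0.0917 0.1975] tip [0.6115 0.0806 0.2473]
yellow root [0.6717 0.0194 0.1975] tip [0.6313 0.0083 0.2473]
red 425 [0.387 0.352] yaw 31.5 L 0.015
black 1392 [ 0.5154 -0.0269] yaw 17.7 L 0.073
green 1344 [0.5181 0.1697] yaw 13.1 L 0.075
blue 3179 [ 0.6551 -0.2072] yaw -58.3 L 0.022
blue 1436 [0.5138 0.0207] yaw 9.7 L 0.073
yellow 1395 [0.4814 0.2652] yaw 17.2 L 0.074
```

The rack fit is sub-pixel: yaw 15.3°, with roots and tips known. The green scraper comes first.

```bash
cat > plan.py <<'E'
import sys; from h import *
# plan.py pick ex ey yaw  |  plan.py hang colour
from rack import axis,cols
s=r.sense();t=s["tcp_pos"];y=np.degrees(np.arctan2(s["ee_rot"][1,0],s["ee_rot"][0,0]))
g=.060
if sys.argv[1]=="pick":
    ex,ey,w=map(float,sys.argv[2:5]);T=[np.array([ex-g*np.cos(np.radians(w)),ey-g*np.sin(np.radians(w)),.011])]
else:
    p=np.load("rackp.npy");w=np.degrees(p[2]);k=cols.index(sys.argv[2]);u=np.array([np.cos(p[2]),np.sin(p[2]),0])
    T=[]
    for sdist,up in((.065,.034),(.065,.0),(.035,0)):
        q=axis(p,k,sdist)[0]+[0,0,.0015+up]; T.append(q-g*u+[0,0,.006])
for q in T: print("go to",q.round(4),"delta mm",((q-t)*1000).round(1),"turn",round((w-y+180)%360-180,2))
E
python3 -m jog '0.5 -40 -30 -50 5; 0.5 -43 -32 -50 6; 0.5 0 0 -55 0; 0.5 0 0 -55 0; 0.5 0 0 -55 0' | grep tcp;python3 -m jog '0.5 0 0 -50 0; 0.5 0 0 -40 0; 0.5 0 0 -10 0; 0.5 0 0 0 0; 0.5 0 0 0 0' | grep tcp; python3 plan.py pick .5182 .1696 13.2
```

```text
tcp_pos: [0.4714, 0.164, 0.1819]
tcp_pos: [0.4727, 0.1652, 0.0845]
go to [0.4598 0.1559 0.011 ] delta mm [-13.   -9.3 -73.5] turn 0.33
```

```bash
python3 -m jog '0.5 -13 -9 0 0; 0.5 0 0 -30 0; 0.5 0 0 -25 0; 0.5 0 0 -10 0; 0.5 0 0 -7 0' | grep tcp;python3 -m jog '0.5 0 0 0 0; 0.5 0 0 0 0' | grep -v ee_; python3 plan.py pick .5182 .1696 13.2
```

```text
tcp_pos: [0.4585, 0.1555, 0.011]
time_s: 26.9
tcp_pos: [0.4589, 0.1558, 0.0113]
wrist_force: [-0.8, -0.0, -0.0]
gripper_width: 0.501
gripper_force: 0.0
go to [0.4598 0.1559 0.011 ] delta mm [ 0.9  0.1 -0.3] turn 0.33
```

```bash
python3 -m jog '0 1 0 0 0; 0 0 0 0 0; 0 0 0 0 0; 0 0 0 0 0; 0 0 0 0 0' | tail -2;python3 -m jog '0 0 0 0 0; 0 0 0 0 0; 0 0 0 30 0; 0 0 0 50 0; 0 0 0 50 0' | tail -2; python3 -m jog '0 0 0 50 0; 0 0 0 50 0; 0 0 0 45 0; 0 0 0 0 0; 0 0 0 0 0'; python3 plan.py hang green
```

```text
gripper_width: 0.226
gripper_force: 30.0
gripper_width: 0.224
gripper_force: 30.0
time_s: 28.78
tcp_pos: [0.4587, 0.1552, 0.2847]
ee_rot: [[0.975, 0.222, -0.002], [0.222, -0.975, -0.0], [-0.002, -0.0, -1.0]]
wrist_force: [-0.0, -0.5, -1.9]
gripper_width: 0.225
gripper_force: 30.0
go to [0.5338 0.1371 0.2888] delta mm [ 75.1 -18.    4.1] turn 2.47
go to [0.5338 0.1371 0.2548] delta mm [ 75.1 -18.  -29.9] turn 2.47
go to [0.5525 0.1422 0.2318] delta mm [ 93.8 -12.9 -52.8] turn 2.47
```

```bash
python3 -m jog '0 25 -6 2 1.2; 0 25 -6 2 1.2; 0 25 -6 0 0; 0 0 0 0 0; 0 0 0 0 0' | grep tcp; python3 plan.py hang green
python3 - <<'E'
from h import *
c=cam("wrist");np.save("w8.npy",c,allow_pickle=True);b=c["img"][60:330,200:440]
cv2.imwrite("pics/w8.png",cv2.resize(b,None,fx=2,fy=2)[:,:,::-1])
E
```

```text
tcp_pos: [0.5335, 0.1372, 0.2881]
go to [0.5338 0.1371 0.2888] delta mm [ 0.3 -0.1  0.6] turn 0.06
go to [0.5338 0.1371 0.2548] delta mm [  0.3  -0.1 -33.4] turn 0.06
go to [0.5525 0.1422 0.2318] delta mm [ 18.9   5.  -56.3] turn 0.06
```

View pics/w8.png

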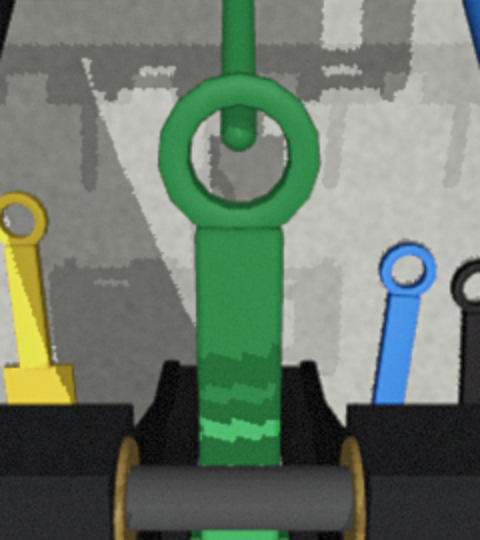

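The ring hangs level and centred sideways over the green peg, whose tip shows in the hole at crop (238,140). I'll check the hole position numerically and lower.

```bash
python3 - <<'E'
from h import *
c=load("w8");s=r.sense();t=s["tcp_pos"];print("eye",onz(c,200+240/2,60+157/2,t[2]-.006),"expected",t+.06*s["ee_rot"][:,0])
E
python3 -m jog '0 0 0 -12 0; 0 0 0 -12 0; 0 0 0 -10 0; 0 0 0 0 0' | grep -v ee_;  python3 -m jog '0 4 1 -5 0; 0 4 1 -5 0; 0 4 1 -5 0; 0 4 1 -5 0; 0 0 0 0 0' | grep -v ee_
```

```text
eye [0.59146306 0.15231126 0.28268712] expected [0.59139085 0.15313358 0.28855378]
time_s: 29.95
tcp_pos: [0.5338, 0.1372, 0.2544]
wrist_force: [-0.1, -1.0, 0.5]
gripper_width: 0.228
gripper_force: 30.0
time_s: 30.58
tcp_pos: [0.5506, 0.1415, 0.2345]
wrist_force: [-0.6, 0.4, -2.7]
gripper_width: 0.228
gripper_force: 30.0
```

```bash
python3 -m jog '0.5 0 0 0 0; 0.5 0 0 0 0; 0.5 0 0 0 0; 0.5 0 0 0 0; 0.5 0 0 0 0' | tail -2; python3 -m jog '0.5 0 0 30 0; 0.5 -20 0 40 0; 0.5 -40 0 30 0; 0.5 0 0 0 0;  0.5 0 0 0 0' | grep tcp
python3 - <<'E'
from h import *
c=cam("wrist");np.save("w9.npy",c,allow_pickle=True);a=c["img"][:260,100:560]
s=cam("side");b=cv2.resize(s["img"][100:260,220:440],None,fx=2,fy=2)
p=np.zeros((590,460,3),np.uint8);p[:260]=a;p[262:582,:440]=b
cv2.imwrite("pics/w9.png",p[:,:,::-1])
E
```

```text
gripper_width: 0.5
gripper_force: 0.0
tcp_pos: [0.4902, 0.1415, 0.3353]
```

View pics/w9.png

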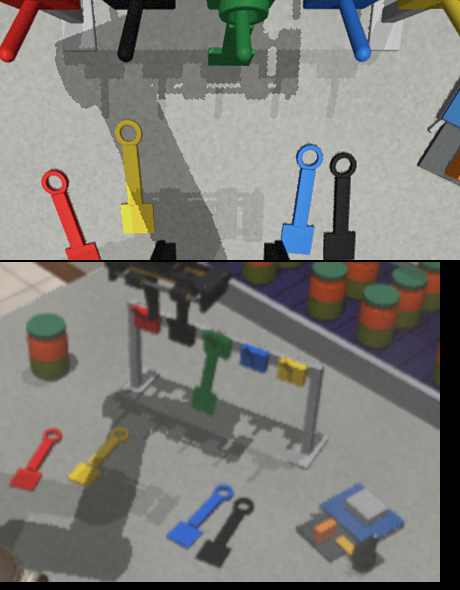

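Green hangs blade down on its peg. Four scrapers remain: red, yellow, and blue next to black. Yellow is next.

```bash
cat > look.py <<'E'
import sys; from h import *
c=load(sys.argv[1]) if len(sys.argv)>1 else cam("wrist")
for col in("red","yellow","blue","black","green"):
    for e,g,a in scraper(c,col,400):
        E=onz(c,*e,.005);G=onz(c,*g,.009);d=E-G;L=np.hypot(*d[:2])
        if L>.05: print(col,a,E[:2].round(4),"yaw %.1f L %.3f"%(np.degrees(np.arctan2(d[1],d[0])),L))
E
python3 look.py w9; python3 plan.py pick .4814 .2652 17.3
```

```text
red 1809 [0.3872 0.3516] yaw 30.1 L 0.060
yellow 2214 [0.4811 0.2654] yaw 17.9 L 0.072
blue 2013 [0.5137 0.0206] yaw 10.2 L 0.071
black 1988 [ 0.5152 -0.027 ] yaw 17.7 L 0.072
go to [0.4241 0.2474 0.011 ] delta mm [ -66.4  106.  -323.3] turn 2.06
```

```bash
python3 -m jog '0.5 -33 53 -40 2; 0.5 -33 53 -45 0; 0.5 0 0 -55 0; 0.5 0 0 -55 0; 0.5 0 0 -40 0' | grep tcp;python3 -m jog '0.5 0 0 -20 0; 0.5 0 0 0 0; 0.5 0 0 0 0' | grep tcp; python3 plan.py pick .4813 .2653 17.4
```

```text
tcp_pos: [0.4349, 0.2282, 0.1118]
tcp_pos: [0.4365, 0.2294, 0.0956]
go to [0.424  0.2474 0.011 ] delta mm [-12.5  17.9 -84.6] turn 0.14
```

```bash
python3 -m jog '0.5 -12 18 0 0; 0.5 0 0 0 0; 0.5 0 0 -40 0; 0.5 0 0 -30 0; 0.5 0 0 -14 0' | grep tcp;python3 -m jog '0.5 0 0 0 0; 0.5 0 0 0 0' | grep tcp; python3 plan.py pick .4813 .2653 17.4
```

```text
tcp_pos: [0.4239, 0.2466, 0.0107]
tcp_pos: [0.4247, 0.2478, 0.0125]
go to [0.424  0.2474 0.011 ] delta mm [-0.6 -0.4 -1.5] turn 0.13
```

```bash
python3 -m jog '0 -1 0 -1 0; 0 0 0 0 0; 0 0 0 0 0; 0 0 0 0 0; 0 0 0 0 0' | grep -E 'tcp|grip';python3 -m jog '0 0 0 0 0; 0 0 0 0 0; 0 0 0 30 0; 0 0 -30 50 0; 0 10 -50 50 0' | tail -2; python3 -m jog '0 20 -50 50 0; 0 30 -50 50 0; 0 30 -50 45 0; 0 30 -20 0 -2; 0 0 0 0 0'| tail -5;  python3 -m jog '0 0 0 0 0; 0 0 0 0 0'| tail -5; python3 plan.py hang yellow
```

```text
tcp_pos: [0.4229, 0.2473, 0.0107]
gripper_width: 0.228
gripper_force: 30.0
gripper_width: 0.221
gripper_force: 30.0
tcp_pos: [0.5294, 0.0263, 0.2546]
ee_rot: [[0.966, 0.26, -0.001], [0.26, -0.966, -0.0], [-0.001, -0.0, -1.0]]
wrist_force: [-1.0, -0.7, -0.6]
gripper_width: 0.225
gripper_force: 30.0
tcp_pos: [0.5277, 0.0282, 0.2551]
ee_rot: [[0.964, 0.264, -0.001], [0.264, -0.964, -0.0], [-0.001, -0.0, -1.0]]
wrist_force: [1.2, -0.4, 0.4]
gripper_width: 0.223
gripper_force: 30.0
go to [ 0.5734 -0.0075  0.2888] delta mm [ 45.7 -35.8  33.7] turn -0.02
go to [ 0.5734 -0.0075  0.2548] delta mm [ 45.7 -35.8  -0.3] turn -0.02
go to [ 0.5921 -0.0024  0.2318] delta mm [ 64.4 -30.7 -23.3] turn -0.02
```

```bash
cat > eye.py <<'E'
import sys; from h import *
s=r.sense();c=cam("wrist");t=s["tcp_pos"];R=s["ee_rot"];X=t+.06*R[:,0]+.006*R[:,2];p=proj(c,X)
L=[(np.hypot(e[0]-p[0],e[1]-p[1]),e) for e,g,a in scraper(c,sys.argv[1],400,40000)]
d,e=min(L);E=onz(c,*e,X[2]);print("eye off in tool x,y mm",((E-X)@R[:,:2]*1000).round(1),"px",np.round(e,1))
E
python3 eye.py yellow; python3 -m jog '0 0 0 34 0; 0 23 -18 0 0; 0 23 -18 0 0; 0 0 0 0 0; 0 0 0 0 0'| grep tcp; python3 plan.py hang yellow
```

```text
eye off in tool x,y mm [1.3 0.6] px [319.8 135.1]
tcp_pos: [0.5739, -0.0077, 0.2893]
go to [ 0.5734 -0.0075  0.2888] delta mm [-0.4  0.2 -0.5] turn 0.01
go to [ 0.5734 -0.0075  0.2548] delta mm [ -0.4   0.2 -34.5] turn 0.01
go to [ 0.5921 -0.0024  0.2318] delta mm [ 18.2   5.3 -57.5] turn 0.01
```

```bash
python3 -m jog '0 -1 0 -12 0; 0 0 0 -12 0; 0 0 0 -10 0; 0 0 0 0 0' | grep -v ee_;  python3 -m jog '0 4 1 -5 0; 0 4 1 -5 0; 0 4 1 -5 0; 0 4 1 -5 0; 0 0 0 0 0' | grep -v ee_; python3 -m jog '0.5 0 0 0 0; 0.5 0 0 0 0; 0.5 0 0 0 0; 0.5 0 0 0 0; 0.5 0 0 0 0' | tail -2; python3 -m jog '0.5 0 0 30 0; 0.5 -20 0 40 0; 0.5 -50 30 30 0; 0.5 -50 50 0 0;  0.5 0 0 0 0' | grep tcp; python3 -m jog '0.5 0 0 0 0; 0.5 0 0 0 0' | grep tcp; python3 look.py
```

```text
time_s: 37.1
tcp_pos: [0.5728, -0.0083, 0.2543]
wrist_force: [-0.3, -0.8, -1.0]
gripper_width: 0.225
gripper_force: 30.0
time_s: 37.72
tcp_pos: [0.5897, -0.0041, 0.2346]
wrist_force: [-0.5, -0.7, -2.1]
gripper_width: 0.225
gripper_force: 30.0
gripper_width: 0.497
gripper_force: 0.0
tcp_pos: [0.4754, 0.0703, 0.3356]
tcp_pos: [0.4783, 0.068, 0.3337]
red 2337 [0.3873 0.3517] yaw 30.2 L 0.070
blue 2123 [0.5137 0.0205] yaw 10.3 L 0.074
```

```bash
cat > hung.py <<'E'
from h import *; from rack import axis,cols
p=np.load("rackp.npy")
for n in("side","scene"):
    c=cam(n)
    for k,col in enumerate(cols):
        m=mask(c,col);root=axis(p,k,0)[0];eye=axis(p,k,.010)[0]
        kk,L,st,ce=cv2.connectedComponentsWithStats(m)
        a=proj(c,eye+[0,0,-.10]);b=proj(c,eye+[0,0,-.125]);q=proj(c,eye+[0,0,-.05])
        f=lambda u:m[int(u[1])-2:int(u[1])+3,int(u[0])-4:int(u[0])+5].mean().round(2)
        print(n,col,"mask at handle",f(q),"blade",f(a),f(b))
E
python3 hung.py; python3 plan.py pick .5137 .0206 10.2
```

```text
side red mask at handle 0.0 blade 0.0 0.0
side black mask at handle 0.0 blade 0.0 0.0
side green mask at handle 0.27 blade 0.22 0.22
side blue mask at handle 0.0 blade 0.0 0.0
side yellow mask at handle 0.6 blade 0.29 0.62
scene red mask at handle 0.0 blade 0.0 0.0
scene black mask at handle 0.0 blade 0.0 0.0
scene green mask at handle 0.0 blade 0.4 0.02
scene blue mask at handle 0.0 blade 0.0 0.0
scene yellow mask at handle 0.0 blade 0.09 0.0
go to [0.4546 0.01   0.011 ] delta mm [ -23.5  -57.9 -322.6] turn -4.96
```

Yellow hangs too, since its colour shows where the handle and blade should be. Blue is next.

```bash
python3 -m jog '0.4 -12 -30 -20 -3; 0.4 -12 -28 -50 -2; 0.4 0 0 -55 0; 0.4 0 0 -55 0; 0.4 0 0 -40 0' | grep tcp;python3 -m jog '0.4 0 0 -20 0; 0.4 0 0 0 0; 0.4 0 0 0 0' | grep tcp; python3 plan.py pick .5137 .0206 10.2
```

```text
tcp_pos: [0.453, 0.0096, 0.1119]
tcp_pos: [0.4546, 0.0105, 0.0949]
go to [0.4546 0.01   0.011 ] delta mm [  0.   -0.5 -83.9] turn -0.05
```

```bash
python3 look.py
python3 -m jog '0.4 0 0 -40 0; 0.4 0 0 -30 0; 0.4 0 0 -12 0; 0.4 0 0 0 0; 0.4 0 0 -1 0' | grep tcp; python3 -m jog '0 0 0 0 0; 0 0 0 0 0; 0 0 0 0 0; 0 0 0 0 0; 0 0 0 0 0' | grep -E 'tcp|grip';python3 -m jog '0 0 0 0 0; 0 0 0 30 0; 0 0 0 50 0; 0 0 10 50 5; 0 10 20 50 0' | tail -2; python3 -m jog '0 25 20 50 0; 0 30 0 40 0; 0 30 0 10 0; 0 0 0 0 0; 0 0 0 0 0'| tail -5;  python3 plan.py hang blue; python3 eye.py blue
```

```text
tcp_pos: [0.4548, 0.0109, 0.0124]
tcp_pos: [0.454, 0.0106, 0.0117]
gripper_width: 0.225
gripper_force: 30.0
gripper_width: 0.222
gripper_force: 30.0
tcp_pos: [0.5475, 0.0603, 0.2898]
ee_rot: [[0.965, 0.263, -0.003], [0.263, -0.965, -0.0], [-0.003, -0.0, -1.0]]
wrist_force: [-0.1, -0.2, -1.6]
gripper_width: 0.225
gripper_force: 30.0
go to [0.5536 0.0648 0.2888] delta mm [ 6.1  4.4 -1.1] turn 0.08
go to [0.5536 0.0648 0.2548] delta mm [  6.1   4.4 -35.1] turn 0.08
go to [0.5723 0.0699 0.2318] delta mm [ 24.7   9.5 -58. ] turn 0.08
eye off in tool x,y mm [0.4 0.1] px [318.7 137.1]
```

```bash
python3 -m jog '0 6 4 0 0; 0 0 0 0 0; 0 0 0 -12 0; 0 0 0 -12 0; 0 0 0 -10 0' | grep -v ee_;  python3 plan.py hang blue | sed -n 2p; python3 -m jog '0 0 0 0 0; 0 4 1 -5 0; 0 4 1 -5 0; 0 4 1 -5 0; 0 4 1 -5 0' | grep -v ee_
```

```text
time_s: 43.6
tcp_pos: [0.5541, 0.0643, 0.2557]
wrist_force: [0.3, 0.6, -0.9]
gripper_width: 0.223
gripper_force: 30.0
go to [0.5536 0.0648 0.2548] delta mm [-0.5  0.5 -1. ] turn 0.06
time_s: 44.22
tcp_pos: [0.5697, 0.0682, 0.2361]
wrist_force: [-4.5, -1.4, -0.9]
gripper_width: 0.224
gripper_force: 30.0
```

```bash
python3 -m jog '0.5 0 0 0 0; 0.5 0 0 0 0; 0.5 0 0 0 0; 0.5 0 0 0 0; 0.5 0 0 0 0' | tail -2; python3 -m jog '0.5 0 0 30 0; 0.5 -20 0 40 0; 0.5 -50 -20 30 0; 0.5 -30 -30 0 0;  0.5 0 0 0 0' | grep tcp; python3 -m jog '0.5 0 0 0 0; 0.5 0 0 0 0' | grep tcp; python3 look.py; python3 hung.py | grep -E 'blue|yellow'; python3 plan.py pick .5152 -.027 17.7
```

```text
gripper_width: 0.497
gripper_force: 0.0
tcp_pos: [0.469, 0.0173, 0.3387]
tcp_pos: [0.4713, 0.019, 0.3366]
red 2451 [0.3871 0.3517] yaw 30.6 L 0.069
black 2015 [ 0.5154 -0.0272] yaw 18.4 L 0.074
side blue mask at handle 0.6 blade 0.36 0.62
side yellow mask at handle 0.58 blade 0.31 0.6
scene blue mask at handle 0.0 blade 0.96 0.2
scene yellow mask at handle 0.0 blade 0.09 0.0
go to [ 0.458  -0.0452  0.011 ] delta mm [ -13.1  -64.2 -325.5] turn 2.42
```

```bash
python3 -m jog '0.5 -6 -32 -20 2; 0.5 -7 -32 -50 0; 0.5 0 0 -55 0; 0.5 0 0 -55 0; 0.5 0 0 -40 0' | grep tcp;python3 -m jog '0.5 0 0 -20 0; 0.5 0 0 0 0; 0.5 0 0 0 0' | grep tcp; python3 plan.py pick .5153 -.0271 17.9
```

```text
tcp_pos: [0.4569, -0.0457, 0.1148]
tcp_pos: [0.4586, -0.0452, 0.0979]
go to [ 0.4582 -0.0455  0.011 ] delta mm [ -0.4  -0.3 -86.9] turn 0.61
```

```bash
python3 -m jog '0.5 0 0 -40 0.5; 0.5 0 0 -30 0; 0.5 0 0 -12 0; 0.5 0 0 -4 0; 0.5 0 0 0 0' | grep tcp; python3 -m jog '0 0 0 -1 0; 0 0 0 0 0; 0 0 0 0 0; 0 0 0 0 0; 0 0 0 0 0' | grep -E 'tcp|grip';python3 -m jog '0 0 0 0 0; 0 0 0 0 0; 0 0 0 30 0; 0 0 0 50 0; 0 0 30 50 -3' | tail -2; python3 -m jog '0 0 40 50 0; 0 0 40 50 0; 0 15 40 40 0; 0 15 40 10 0; 0 15 40 0 0'| tail -5; python3 -m jog '0 5 20 0 0; 0 0 0 0 0; 0 0 0 0 0'| tail -5;  python3 plan.py hang black; python3 eye.py black
```

```text
tcp_pos: [0.4585, -0.0453, 0.012]
tcp_pos: [0.4579, -0.0455, 0.0105]
gripper_width: 0.223
gripper_force: 29.9
gripper_width: 0.229
gripper_force: 29.9
tcp_pos: [0.5029, 0.1843, 0.2886]
ee_rot: [[0.967, 0.255, 0.001], [0.255, -0.967, 0.002], [0.002, -0.001, -1.0]]
wrist_force: [0.4, -0.1, -0.1]
gripper_width: 0.223
gripper_force: 29.9
tcp_pos: [0.5071, 0.2017, 0.2873]
ee_rot: [[0.967, 0.254, -0.001], [0.254, -0.967, -0.001], [-0.001, 0.0, -1.0]]
wrist_force: [-0.7, -0.6, 0.3]
gripper_width: 0.227
gripper_force: 29.9
go to [0.514  0.2095 0.2888] delta mm [6.9 7.7 1.4] turn 0.58
go to [0.514  0.2095 0.2548] delta mm [  6.9   7.7 -32.6] turn 0.58
go to [0.5327 0.2146 0.2318] delta mm [ 25.6  12.8 -55.5] turn 0.58
eye off in tool x,y mm [  19.5 -105.1] px [72.2 92.3]
```

```bash
python3 -m jog '0 7 8 0 0.5; 0 0 0 0 0; 0 0 0 -12 0; 0 0 0 -12 0; 0 0 0 -8 0' | grep -v ee_;  python3 plan.py hang black | sed -n 2p; python3 -m jog '0 0 0 0 0; 0 4 1 -5 0; 0 4 1 -5 0; 0 4 1 -5 0; 0 4 1 -5 0' | grep -v ee_
python3 - <<'E'
from h import *
c=cam("wrist");cv2.imwrite("pics/w10.png",cv2.resize(c["img"][40:330,200:440],None,fx=2,fy=2)[:,:,::-1])
E
```

```text
time_s: 50.42
tcp_pos: [0.5141, 0.2102, 0.2543]
wrist_force: [-0.8, 0.5, -0.6]
gripper_width: 0.227
gripper_force: 29.9
go to [0.514  0.2095 0.2548] delta mm [-0.1 -0.8  0.5] turn 0.06
time_s: 51.05
tcp_pos: [0.53, 0.2142, 0.2348]
wrist_force: [-4.1, -0.0, -1.9]
gripper_width: 0.223
gripper_force: 30.0
```

View pics/w10.png

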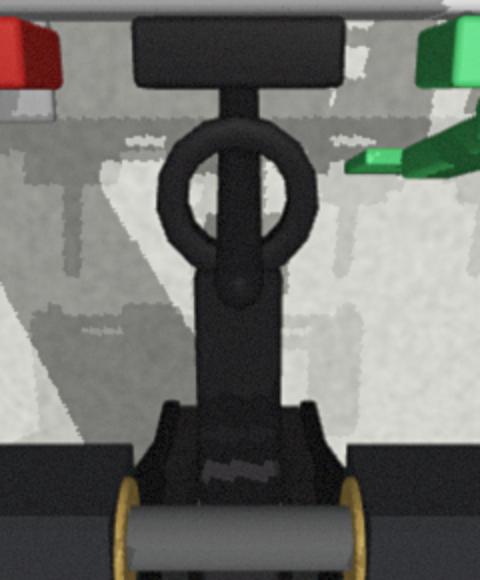

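The black peg passes through the ring, with its tip at crop (238,290), above the handle. I'll release it and move on to red.

```bash
python3 -m jog '0.5 0 0 0 0; 0.5 0 0 0 0; 0.5 0 0 0 0; 0.5 0 0 0 0; 0.5 0 0 0 0' | tail -2; python3 -m jog '0.5 0 0 30 0; 0.5 -20 0 40 0; 0.5 -50 10 30 5; 0.5 -50 20 0 5;  0.5 -30 20 0 0' | grep tcp; python3 -m jog '0.5 0 0 0 0; 0.5 0 0 0 0; 0.5 0 0 0 0' | grep tcp; python3 look.py; python3 hung.py | grep -E 'black'; python3 plan.py pick .3871 .3518 29.6
```

```text
gripper_width: 0.498
gripper_force: 0.0
tcp_pos: [0.3789, 0.2647, 0.3368]
tcp_pos: [0.3812, 0.2643, 0.3355]
red 2250 [0.3868 0.3518] yaw 28.6 L 0.074
side black mask at handle 0.56 blade 0.53 0.67
scene black mask at handle 0.0 blade 0.47 0.0
go to [0.3349 0.3222 0.011 ] delta mm [ -46.2   57.9 -324.5] turn 4.42
```

```bash
python3 -m jog '0.5 -23 29 -20 2; 0.5 -23 29 -50 2; 0.5 0 0 -55 0; 0.5 0 0 -55 0; 0.5 0 0 -40 0' | grep tcp;python3 -m jog '0.5 0 0 -20 0; 0.5 0 0 0 0; 0.5 0 0 0 0' | grep tcp; python3 plan.py pick .3870 .3518 29
```

```text
tcp_pos: [0.3344, 0.3217, 0.1135]
tcp_pos: [0.3353, 0.3233, 0.0966]
go to [0.3345 0.3227 0.011 ] delta mm [ -0.8  -0.6 -85.6] turn -0.26
```

```bash
python3 -m jog '0.5 0 0 -40 0; 0.5 0 0 -30 0; 0.5 0 0 -12 0; 0.5 0 0 -4 0; 0.5 0 0 0 0' | grep tcp; python3 -m jog '0 0 0 0 0; 0 0 0 0 0; 0 0 0 0 0; 0 0 0 0 0; 0 0 0 0 0' | grep -E 'tcp|grip';python3 -m jog '0 0 0 0 0; 0 0 0 0 0; 0 0 0 30 0; 0 0 0 50 -4; 0 20 -5 50 -5' | tail -2; python3 -m jog '0 30 -5 50 -5; 0 30 -10 50 0; 0 30 -10 45 0; 0 25 -10 0 0; 0 0 0 0 0'| tail -5; python3 -m jog '0 0 0 0 0; 0 0 0 0 0'| grep tcp;  python3 plan.py hang red; python3 eye.py red
```

```text
tcp_pos: [0.3351, 0.3234, 0.0106]
tcp_pos: [0.3347, 0.3229, 0.0101]
gripper_width: 0.227
gripper_force: 29.9
gripper_width: 0.225
gripper_force: 29.9
tcp_pos: [0.4703, 0.2818, 0.2838]
ee_rot: [[0.965, 0.261, -0.001], [0.261, -0.965, -0.001], [-0.002, 0.0, -1.0]]
wrist_force: [0.3, 0.0, -1.3]
gripper_width: 0.225
gripper_force: 29.9
tcp_pos: [0.4687, 0.2827, 0.2841]
go to [0.4942 0.2818 0.2888] delta mm [25.5 -0.9  4.7] turn -0.01
go to [0.4942 0.2818 0.2548] delta mm [ 25.5  -0.9 -29.3] turn -0.01
go to [0.5129 0.2869 0.2318] delta mm [ 44.1   4.2 -52.3] turn -0.01
eye off in tool x,y mm [-0.1  1.1] px [321.  138.3]
```

```bash
python3 -m jog '0 13 0 4 0; 0 12 0 0 0; 0 0 0 0 0; 0 0 0 -12 0; 0 0 0 -12 0' | grep -v ee_; python3 -m jog '0 0 0 -10 0; 0 0 0 0 0' | grep -v ee_; python3 plan.py hang red | sed -n 2p; python3 -m jog '0 4 1 -5 0; 0 4 1 -5 0; 0 4 1 -5 0; 0 4 1 -5 0; 0 0 0 0 0' | grep -v ee_
```

```text
time_s: 57.3
tcp_pos: [0.4941, 0.2823, 0.2635]
wrist_force: [-0.6, 0.5, -0.2]
gripper_width: 0.228
gripper_force: 29.9
time_s: 57.55
tcp_pos: [0.4941, 0.2823, 0.2536]
wrist_force: [-0.5, 0.2, -0.0]
gripper_width: 0.226
gripper_force: 29.9
go to [0.4942 0.2818 0.2548] delta mm [ 0.1 -0.5  1.2] turn 0.04
time_s: 58.18
tcp_pos: [0.5109, 0.2866, 0.2339]
wrist_force: [-0.9, 0.5, -1.6]
gripper_width: 0.228
gripper_force: 29.9
```

```bash
python3 -m jog '0.5 0 0 0 0; 0.5 0 0 0 0; 0.5 0 0 0 0; 0.5 0 0 0 0; 0.5 0 0 0 0' | tail -2; python3 -m jog '0.5 0 0 30 0; 0.5 -20 0 40 0; 0.5 -50 10 40 0; 0.5 -50 20 40 0;  0.5 0 0 0 0' | grep tcp; python3 -m jog '0.5 0 0 0 0; 0.5 0 0 0 0; 0.5 0 0 0 0;0.5 0 0 0 0; 0.5 0 0 0 0' | grep tcp; python3 hung.py | grep side
python3 - <<'E'
from h import *
a=cv2.resize(cam("side")["img"][100:300,250:480],None,fx=2,fy=2);b=cv2.resize(cam("scene")["img"][160:330,190:480],None,fx=1.1,fy=1.1)
p=np.zeros((400,780,3),np.uint8);p[:,:460]=a;p[:187,460:460+319]=b[:187,:319]
cv2.imwrite("pics/end.png",p[:,:,::-1])
E
```

```text
gripper_width: 0.494
gripper_force: 0.0
tcp_pos: [0.3946, 0.3164, 0.3852]
tcp_pos: [0.3961, 0.3148, 0.3803]
side red mask at handle 0.64 blade 0.33 0.51
side black mask at handle 0.56 blade 0.53 0.69
side green mask at handle 0.44 blade 0.36 0.62
side blue mask at handle 0.58 blade 0.36 0.67
side yellow mask at handle 0.58 blade 0.31 0.64
```

View pics/end.png

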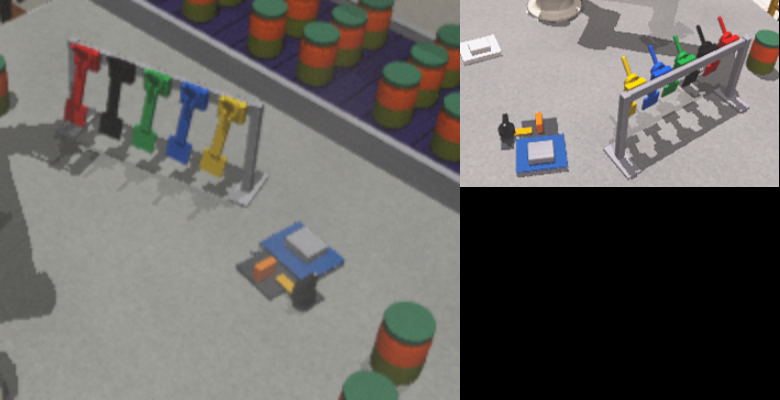

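All five scrapers hang blade down on pegs of their own colour, at (80,85) to (225,135). The gate is home with the tongue over it at (285,283), and the jars have not moved. I'm handing the job in.

```bash
python3 -c "from station import r; print(r.finish_job())"
```

```text
the job is handed in; nothing more can be done
None
```

I've handed in the job; no verdict came back, but the last pictures show the gate home and latched, all five scrapers hanging on the pegs of their own colours, and the jars where they stood.

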